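# Seat the jog wheel on its drive pin

### The arm

A 6-joint arm with a two-finger parallel gripper is mounted at the origin on a cart in front of the work surface, level with it; the furniture and walls round the work are solid. World frame = base frame: x ahead of the robot, y to its left, z up, the work surface at z = 0. Lengths are in m, angles in rad, forces in N, time in s.
With the tool pointing down it reaches from about 0.35 to 0.85 m from the base axis. Payload 8.1 kg.
Tool frame: the origin (TCP) lies on the mounting face of the last link; the fingertips stand 186 mm ahead of it and the grasp point (between the pads) lies 167 mm ahead of it; z points along the fingers, y is the line along which they close (so a half turn about z gives the same grasp; the last joint's range is limited). The gripper opens to 93 mm and grips with 3 to 60 N. Pads are 15 mm wide; open, the fingers measure 128 mm over their backs; the gripper's body (75 mm by 188 mm) begins 65 mm behind the grasp point.
Start: joints at [-0.085, 0.13, 1.488, -0, 1.523, -0.085], TCP at [0.6, 0, 0.405] pointing down, gripper open.
Joint ranges: [-2.96, 2.96], [-0.89, 2.26], [0.02, 2.5], [-1.34, 4.48], [0, 2.73], [-2.66, 2.66]. Speed limits (rad/s): [2.39, 2.39, 2.79, 3.14, 3.14, 3.14].

### API

Orientations are given as a rotation vector (axis times angle).
In Python, from plant import * gives the robot as it stands. The module is installed in compiled form; this text tells all that it offers.
- The arm moves only by the tool arm_command, never from a script. Its argument "increments" is a list of rows, each a list of 6 numbers: the shift along the tool's x, y, z in units of 0.2 m (1.0 is 0.2 m), then the turn, a rotation vector about the tool's x, y, z in units of pi rad (1.0 is pi rad). A call has exactly 5 rows; each row is the pose to reach, as a shift and turn from the pose commanded when the call began, along the tool's axes at that moment, turning the shorter way round; what a row does not reach only later rows make up. A row lasts 1/8 s, in which the tool goes at most 62.5 mm and 10.7 degrees, less where a joint would pass 70% of its speed; a pose out of reach is approached as far as the arm can. A call with a number of a shift or a turn outside -1 to 1 is refused whole. A call with a gripper value outside its range is refused whole. "fingers" is the closure, from -1 (fully open) to 1 (shut), set as the call begins (left out, the last holds). The fingers move at their own pace and stop on an object; "force" is the grip in N (left out, the last holds). Time passes only in rows, so rows that repeat a pose let the fingers close, or fill a call up. It gives the time, the measured TCP pose, the force, the opening and the grip force at its end, in the units of the state.
- read_state(): the state, without advancing time (a new reading comes with each control period).
- read_camera(name): name is "scene" or "side" or "wrist"; returns a dict with "image" (384x512x3 uint8, red, green, blue), "fx", "fy", "cx", "cy" (pixels), "T" (4x4, takes a point from camera to world coordinates). Camera axes: x right, y down, z forward; pixel columns grow to the right and rows downward; lengths in m; the calibration is good to about 2 mm. A picture is of the moment at which its call begins. There is no depth.
- close_job(): hands the job in; it is judged then, once.
The state is a dict: "t": time; "q": joint angles; "dq": joint speeds; "joint_torque": joint torques, N m; "tool_pos": TCP position; "orientation": TCP orientation; "force": force on the tool from outside, world axes, zero at the start; "wrist_torque": the same for the moment, N m; "opening": finger opening in m; "gripper_force": force on a finger pad.
Only numpy, scipy, OpenCV 4.12 (cv2) and the standard library are available. Lean on these libraries where they do the work, as an engineer would, in place of code of your own. Each camera call takes 0.05 s, during which the arm holds its last target. There are 200 camera calls.

### The job

The jog wheel of the editing controller lies on its hub, but its notch is not over the drive pin. With a fingertip, push the orange finger knob round until the notch in the wheel's rim lines up with the orange index line on the base (the pin is there, under the rim), then press the wheel straight down until it is fully seated, and take the hand away. Do not pinch and lift the wheel off its hub or tip it, and leave the things standing round about where they are.

Things in the scene. Friction and masses are not known exactly. Their poses are not given: they have to be found in the camera images.
- jog_base: Grey video-editing controller, fixed. Origin on the wheel's axis, at the desk surface; z up. Housing x -68 to 68 mm, y -105 to 60 mm, top 22 mm above the desk; keys 4 mm high at y -60 to -97 mm. On its -x side (nearer the robot) an orange index line, 3 mm wide, runs radially from 54 to 66 mm off the axis; the drive pin stands at the same bearing.
- pin (a point): Tip of the upright steel drive pin: 6 mm thick, rounded tip 8.5 mm above the housing's top, 42 mm from the wheel's axis along the base's -x. Fixed to the base; mostly hidden under the wheel until the notch comes over it.
- jog_wheel: Loose black wheel with metal top, 92 mm across, 18 mm thick, 250 g. Origin: centre of its underside; +x points at the notch (so does an orange line on top), z up. A 21 mm bore below sits on the hub's 19 mm boss, 10 mm deep: it turns freely either way and stays where it is left. Starts at any angle well off the seated one. Underside above the desk: 32 mm raised, 24 mm seated.
- notch (a point): Point in the middle of the wheel's rim notch, level with the underside, 42 mm from the wheel's centre along its +x. The notch is 10 mm wide, open at the rim, runs in to 36 mm from the centre and goes through the full thickness. Notch and pin agree when this point is straight above the pin tip: 2 mm to either side then still goes down.
- knob (a point): Middle of the orange finger knob, a round post 14 mm across that stands 16.5 mm up from the wheel's top, 34 mm from the wheel's centre along its -x (opposite the notch); this point is 8 mm above the wheel's top. Pushed along its circle it follows lightly (under 1 N); a radial push of some 8 N tips the wheel.
- wheel_top (a point): Centre of the wheel's top face, 18 mm above its underside: the place to press (small grey disc). Any place within 25 mm of it presses evenly.
- hub (a joint): How far the hub under the wheel is pushed down, in m: 0 raised (start), 0.008 fully down. A stiff sliding sleeve without spring: a press of about 6 N on the wheel moves it; it stays where it is left and does not come up again. With the notch off the pin it goes down only about 1.5 mm, then the wheel stands on the pin.
- tape: Loose roll of pink paper tape, 50 mm across, 15 mm high; origin at the centre of its underside. A bystander.
- pot: Loose small grey lidded pot, 48 mm across, 42 mm high; origin at the centre of its underside. A bystander.
- rubber_block: Loose blue and white eraser, 19 x 42 x 12 mm; origin at the centre of its underside. A bystander.
- pad: Loose pad of pink sticky notes, 51 x 51 x 12 mm; origin at the centre of its underside. A bystander.

How it is judged:
At the end, for the whole second after the job is handed in: The hub is pushed down at least 6.5 of its 8 mm, the wheel's underside is within 4 mm of the housing, the notch is within 5 mm of the pin and the wheel within 3 mm of its axis (seen from above), the wheel is level within 0.04 rad and at rest (value of joint hub above 0.0065 m and z of jog_wheel in the frame of jog_base below 0.026 m and horizontal distance between notch and pin below 0.005 m and horizontal distance between jog_wheel and jog_base below 0.003 m and angle between jog_wheel's own z axis and vertical below 0.04 rad and linear speed of jog_wheel below 0.02 m/s and angular speed of jog_wheel below 0.1 rad/s); the robot touches nothing.
It fails at once if the wheel is lifted more than 6 mm off its raised position (z of jog_wheel in the frame of jog_base above 0.038 m).
It fails at once if the wheel is tipped more than 0.2 rad (angle between jog_wheel's own z axis and vertical above 0.2 rad).
It fails at once if the tape, pot, eraser or sticky pad is shoved aside or lifted (distance of any of tape, pot, rubber_block, pad from where it was at the start of the episode above 0.03 m).
It also fails if it takes over 54 s, if anything falls off the work surface, if the arm or the gripper's body presses on something with over 40 N, if the wrist force passes 120 N, or if a joint passes its speed limit or range.

## Working session

There is one attempt and no reset: what is moved stays moved. The work goes in short steps, Python scripts to look and compute and a tool call to move; the robot and the scene stay as the last step left them, time stands still between calls to the robot, and variables do not carry over. Pictures are saved under pics/ and viewed, at most 10 in all, crops included, and the job is handed in when it is done.

Besides the shell and the picture viewer there is one more tool, called after "Emit:" in YAML: its name, and indented under it one key for each argument. arm_command: Moves the arm, as the interface text tells. Shifts and turns lie within -1 to 1; 1 stands for 0.2 m of shift or pi rad of turn. Its arguments: {"type":"object","properties":{"increments":{"type":"array","items":{"type":"array","items":{"type":"number","minimum":-1,"maximum":1}}},"fingers":{"type":"number"},"force":{"type":"number"}},"required":["increments"]}

```bash
mkdir -p pics; cat > h.py <<'E'
from plant import *
import numpy as np, cv2
def snap(n,f=None):
    c=read_camera(n)
    if f: cv2.imwrite('pics/'+f,c['image'][:,:,::-1])
    return c
def ray(c,u,v):
    T=np.array(c['T']); d=T[:3,:3]@np.array([(u-c['cx'])/c['fx'],(v-c['cy'])/c['fy'],1]); return T[:3,3],d
def onz(c,u,v,z):
    o,d=ray(c,u,v); return o+d*(z-o[2])/d[2]
def orange(c):
    h=cv2.cvtColor(c['image'],cv2.COLOR_RGB2HSV)
    m=cv2.inRange(h,(6,150,90),(20,255,255))
    n,l,s,ce=cv2.connectedComponentsWithStats(m)
    return m,[(s[i].tolist(),ce[i].round(1).tolist()) for i in range(1,n) if s[i][4]>=8]
E
python3 - <<'E'
from h import *
ims=[]
for n in ['scene','side','wrist']:
    c=snap(n,n+'0.png'); print(n,np.round(c['T'],3).tolist(),c['fx'])
    for o in orange(c)[1]: print(o, onz(c,*o[1],.022).round(4), onz(c,*o[1],.05).round(4))
a=[cv2.imread(f'pics/{n}0.png') for n in ['scene','wrist']]
cv2.imwrite('pics/both.png',cv2.resize(np.hstack(a),(800,300)))
print(read_state())
E
```

```text
scene [[-0.772, -0.443, 0.455, 0.193], [-0.635, 0.557, -0.535, 0.51], [-0.017, -0.702, -0.712, 0.687], [0.0, 0.0, 0.0, 1.0]] 405.5584430114377
([506, 98, 6, 7, 12], [508.8, 101.0]) [ 0.2807 -0.7292  0.022 ] [ 0.277 -0.677  0.05 ]
([502, 101, 6, 4, 10], [504.3, 102.1]) [ 0.2891 -0.7154  0.022 ] [ 0.285  -0.6638  0.05  ]
([496, 106, 5, 5, 10], [498.4, 107.4]) [ 0.2939 -0.6773  0.022 ] [ 0.2896 -0.6273  0.05  ]
([509, 109, 3, 6, 8], [510.1, 111.1]) [ 0.2626 -0.6783  0.022 ] [ 0.2597 -0.6283  0.05  ]
([263, 198, 7, 5, 26], [266.0, 199.7]) [0.5861 0.0178 0.022 ] [0.5696 0.0385 0.05  ]
([483, 237, 7, 4, 8], [486.4, 238.5]) [ 0.1656 -0.1771  0.022 ] [ 0.1667 -0.1482  0.05  ]
([99, 259, 37, 31, 449], [116.4, 273.6]) [0.6899 0.3519 0.022 ] [0.6689 0.3586 0.05  ]
side [[0.893, -0.339, 0.297, 0.33], [-0.45, -0.677, 0.582, -0.445], [0.004, -0.653, -0.757, 0.73], [0.0, 0.0, 0.0, 1.0]] 369.0733892417672
([243, 200, 5, 4, 12], [244.8, 201.6]) [0.5761 0.0787 0.022 ] [0.5664 0.058  0.05  ]
wrist [[1.0, 0.001, -0.001, 0.598], [0.0, -0.969, -0.248, 0.068], [-0.002, 0.248, -0.969, 0.383], [0.0, 0.0, 0.0, 1.0]] 346.28055317398764
([213, 123, 10, 9, 43], [216.9, 127.2]) [0.5533 0.0432 0.022 ] [0.5568 0.0451 0.05  ]
{'t': 0.15, 'q': array([-8.53885824e-02,  1.31000146e-01,  1.48903810e+00,  4.78287775e-06,
        1.52301432e+00, -8.53816706e-02]), 'dq': array([-0.00119741, -0.00056116, -0.00292612,  0.00024731,  0.00020219,
        0.00025013]), 'joint_torque': array([ 8.59073725e-05, -5.60473788e+01, -4.92333663e+01,  7.68201635e-02,
        3.05504061e-02, -1.41810942e-04]), 'tool_pos': array([5.99820996e-01, 4.54324982e-05, 4.03915862e-01]), 'orientation': array([-2.22065743e+00, -2.22064157e+00,  1.47109334e-03]), 'force': array([0.04462467, 1.26748414, 0.69724456]), 'wrist_torque': array([-0.04387432,  0.00465103, -0.028775  ]), 'gripper_force': 0.0, 'opening': 0.09321243645544809}
```

View pics/wrist0.png

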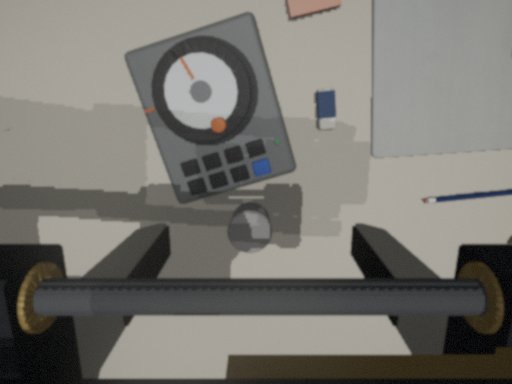

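View pics/scene0.png

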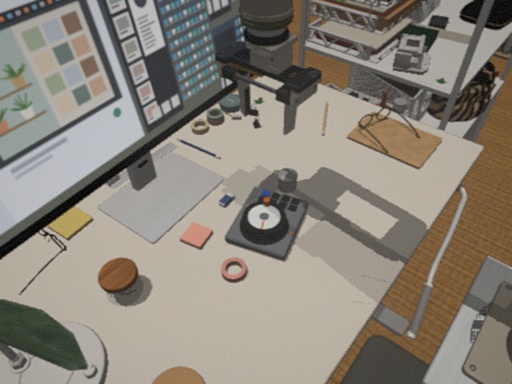

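The wrist view shows the wheel hub disc at (201,91), the knob at (218,125), the notch line from (182,62) to (193,78), the index line at (149,110) and the pot at (250,227). The scene view confirms that the tape, pad and eraser lie away from the wheel. The wheel needs roughly a 77° turn counter-clockwise. I'll move closer for a finer measurement.

Emit:
arm_command:
  increments:
    - [0.1,-0.1,0.2,0,0,0]
    - [0.2,-0.2,0.4,0,0,0]
    - [0.25,-0.25,0.5,0,0,0]
    - [0.25,-0.25,0.5,0,0,0]
    - [0.25,-0.25,0.5,0,0,0]
  fingers: -1

```text
t: 0.78
tool_pos: [0.5508, 0.0497, 0.306]
orientation: [2.22, 2.22, 0.002]
force: [-0.6, 0.4, -0.1]
opening: 0.0928
gripper_force: 0.0
```

```bash
python3 - <<'E'
from h import *
c=snap('wrist','w1.png')
h=cv2.cvtColor(c['image'],cv2.COLOR_RGB2HSV)
m=cv2.inRange(h,(3,90,70),(20,255,255))
n,l,s,ce=cv2.connectedComponentsWithStats(m)
for i in range(1,n):
    if s[i][4]>15: print(s[i],ce[i].round(1),h[l==i].mean(0).round(),[onz(c,*ce[i],z).round(4).tolist() for z in(.022,.05,.0665)])
print(read_state()['tool_pos'])
E
```

```text
[223 117  17  28  88] [231.2 130.8] [ 12. 116. 183.] [[0.5281, 0.0969, 0.022], [0.5303, 0.0991, 0.05], [0.5317, 0.1004, 0.0665]]
[171 175  13   7  57] [177.1 177.8] [ 11. 127. 158.] [[0.4853, 0.0607, 0.022], [0.4921, 0.0668, 0.05], [0.4961, 0.0704, 0.0665]]
[265 196  21  24 388] [274.5 207.8] [ 10. 136. 120.] [[0.5613, 0.0363, 0.022], [0.56, 0.0449, 0.05], [0.5593, 0.05, 0.0665]]
[ 19 263  42  65 647] [ 36. 289.] [ 20. 120.  87.] [[0.3602, -0.0354, 0.022], [0.3803, -0.0192, 0.05], [0.3921, -0.0096, 0.0665]]
[492 280   7   8  19] [494.6 283.5] [ 19. 129.  73.] [[0.748, -0.0306, 0.022], [0.7269, -0.0148, 0.05], [0.7144, -0.0056, 0.0665]]
[496 294   8  19  75] [499.7 303.4] [ 20. 119.  82.] [[0.7556, -0.0496, 0.022], [0.7337, -0.0318, 0.05], [0.7208, -0.0213, 0.0665]]
[496 314   7   9  28] [499.1 317.5] [ 20. 125.  79.] [[0.7574, -0.0633, 0.022], [0.7353, -0.0441, 0.05], [0.7222, -0.0328, 0.0665]]
[490 324   9   9  30] [494.2 327.3] [ 20. 128.  77.] [[0.7548, -0.0731, 0.022], [0.733, -0.0528, 0.05], [0.7201, -0.0409, 0.0665]]
[ 21 326  12   6  28] [ 26.5 328.9] [ 20. 124.  99.] [[0.3457, -0.0743, 0.022], [0.3674, -0.0539, 0.05], [0.3801, -0.0419, 0.0665]]
[264 358  12  18  52] [269.6 367.4] [19. 94. 71.] [[0.5585, -0.1145, 0.022], [0.5575, -0.0898, 0.05], [0.5569, -0.0753, 0.0665]]
[276 358  25  11  60] [288.8 363.3] [20. 94. 71.] [[0.5757, -0.1102, 0.022], [0.5729, -0.086, 0.05], [0.5713, -0.0717, 0.0665]]
[255 364  11  13  34] [260.2 370.6] [19. 92. 72.] [[0.55, -0.118, 0.022], [0.5499, -0.0929, 0.05], [0.5499, -0.0782, 0.0665]]
[276 365   9   6  18] [279.8 367.6] [19. 94. 71.] [[0.5677, -0.1147, 0.022], [0.5658, -0.09, 0.05], [0.5646, -0.0755, 0.0665]]
[0.55101573 0.04960023 0.30642055]
```

View pics/w1.png

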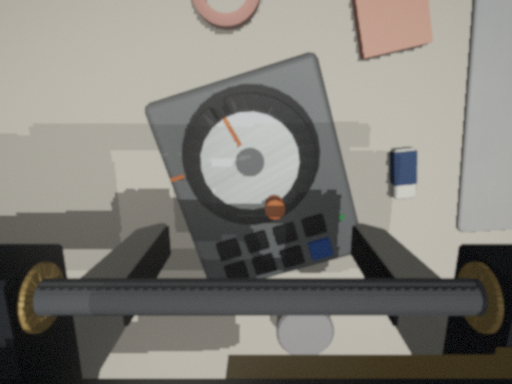

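The close view shows the hub disc at (250,161), the knob at (275,208), the notch line at (231,131) and the index line at (177,178). Next I'll get the wheel centre from the metal disc contour, then the bearings.

```bash
cat >> h.py <<'E'
def meas(c,seed,ztop=.05,zb=.022):
    im=c['image']; h=cv2.cvtColor(im,cv2.COLOR_RGB2HSV); g=cv2.cvtColor(im,cv2.COLOR_RGB2GRAY)
    m=cv2.inRange(h,(3,90,70),(18,255,255)); n,l,s,ce=cv2.connectedComponentsWithStats(m)
    # metal top outline: bright or orange blob round the seed
    b=((g>105)|(m>0)).astype(np.uint8); yy,xx=np.mgrid[:384,:512]; b[np.hypot(xx-seed[0],yy-seed[1])<18]=1
    b=cv2.morphologyEx(b,cv2.MORPH_OPEN,np.ones((9,9)))
    _,lb=cv2.connectedComponents(b); blob=(lb==lb[int(seed[1]),int(seed[0])]).astype(np.uint8)
    k=max(cv2.findContours(blob,cv2.RETR_EXTERNAL,cv2.CHAIN_APPROX_NONE)[0],key=cv2.contourArea)
    w=np.array([onz(c,*p,ztop)[:2] for p in cv2.convexHull(k)[:,0].astype(float)])
    C,r=cv2.minEnclosingCircle((w*1e3).astype(np.float32)); C=np.array(C)/1e3
    d=onz(c,*seed,ztop)[:2]
    print('metal circle',C.round(4),round(r,1),'seed',d.round(4))
    for i in range(1,n):
        if s[i][4]<15: continue
        px=np.argwhere(l==i)[:,::-1].astype(float)
        for nm,z in(('top',ztop),('base',zb),('knobtop',ztop+.0165)):
            p=np.array([onz(c,*q,z)[:2] for q in px]); v=p.mean(0)-C; R=np.hypot(*v)*1e3
            if R<75: print(ce[i].round(),s[i][4],nm,p.mean(0).round(4),'R',round(R,1),'bearing',round(np.degrees(np.arctan2(v[1],v[0])),1))
E
python3 - <<'E'
from h import *
c=snap('wrist'); meas(c,(250,161))
# grey disc centroid
g=cv2.cvtColor(c['image'],cv2.COLOR_RGB2GRAY); sub=g[143:180,232:269]; print(sub[18,::3],sub[::3,18])
yy,xx=np.mgrid[143:180,232:269]; k=(sub<sub[18,18]*1.25)&(np.hypot(xx-250,yy-161)<17); print(k.sum(),onz(c,xx[k].mean(),yy[k].mean(),.05))
# housing edges
e=cv2.Canny(cv2.GaussianBlur(g,(3,3),0),30,80); e[240:]=0
for L in cv2.HoughLinesP(e,1,np.pi/720,35,minLineLength=70,maxLineGap=8)[:,0]:
    a,b=onz(c,*L[:2],.022),onz(c,*L[2:],.022); v=b-a; print(L,round(np.degrees(np.arctan2(v[1],v[0])),1))
E
```

```text
metal circle [0.5456 0.073 ] 40.3 seed [0.5433 0.0784]
[230. 130.] 90 top [0.5304 0.0991] R 30.2 bearing 120.2
[230. 130.] 90 base [0.5281 0.0969] R 29.6 bearing 126.2
[230. 130.] 90 knobtop [0.5317 0.1004] R 30.7 bearing 116.8
[176. 178.] 57 top [0.4919 0.0667] R 54.1 bearing -173.3
[176. 178.] 57 base [0.485  0.0606] R 61.8 bearing -168.5
[176. 178.] 57 knobtop [0.4959 0.0702] R 49.7 bearing -176.8
[274. 208.] 398 top [0.5601 0.0448] R 31.7 bearing -62.7
[274. 208.] 398 base [0.5613 0.0362] R 40.0 bearing -66.8
[274. 208.] 398 knobtop [0.5594 0.0499] R 26.9 bearing -59.1
[198 139 121 122 120 119 121 118 117 117 134 190 191] [194 185 124 119 118 118 121 120 119 117 118 169 190]
622 [0.54238917 0.07804045 0.05      ]
[457 231 474   0] 94.1
[454 225 470   0] 94.1
[316  56 360 234] -73.1
[147 103 309  52] 16.6
[144 112 192 239] -73.1
[358  59 431  41] 13.3
```

Emit:
arm_command:
  increments:
    - [0,0.045,0,0,0,-0.06]
    - [0,0.045,0,0,0,-0.12]
    - [0,0.045,0,0,0,-0.172]
    - [0,0.045,0,0,0,-0.172]
    - [0,0.045,0,0,0,-0.172]
  fingers: 0.4
  force: 5

```text
t: 1.5
tool_pos: [0.5594, 0.0497, 0.3054]
orientation: [1.553, 2.73, 0.001]
force: [0.1, 0.4, -0.1]
opening: 0.0476
gripper_force: 0.0
```

```bash
python3 - <<'E'
from h import *
from scipy.spatial.transform import Rotation as R
c=snap('wrist','w2.png'); s=read_state(); M=R.from_rotvec(s['orientation']).as_matrix(); print(M.round(3)); print(s['tool_pos'],s['opening'])
print('tooltgt', M.T@(np.array([.5603,.0489,.241])-s['tool_pos'])/.2)
E
```

```text
[[-0.511  0.859  0.001]
 [ 0.859  0.511 -0.   ]
 [-0.     0.001 -1.   ]]
[0.55928904 0.04981011 0.3052081 ] 0.043681274909401296
tooltgt [-0.00636177  0.0018015   0.32104445]
```

View pics/w2.png

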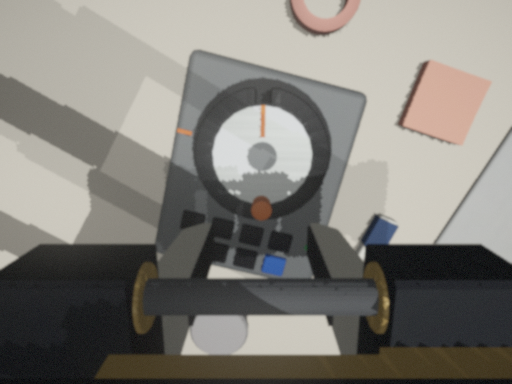

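The notch line (263,120), disc (262,155) and knob (261,208) lie in one column, so the tool's y axis is tangential. The fingers are still closing; I'll let them finish while descending.

Emit:
arm_command:
  increments:
    - [-0.006,0.002,0.0,0,0,0]
    - [-0.006,0.002,0.0,0,0,0]
    - [-0.006,0.002,0.05,0,0,0]
    - [-0.006,0.002,0.12,0,0,0]
    - [-0.006,0.002,0.17,0,0,0]

```text
t: 2.17
tool_pos: [0.5594, 0.0492, 0.2689]
orientation: [-1.547, -2.732, 0.001]
force: [0.6, 0.1, -0.9]
opening: 0.028
gripper_force: 0.0
```

```bash
python3 - <<'E'
from h import *
c=snap('wrist','w3.png'); s=read_state(); print(s['tool_pos'],s['opening'],s['force'])
E
```

```text
[0.55895243 0.04919376 0.26754003] 0.027699580400863972 [-0.93148598 -0.69524122 -1.5450237 ]
```

View pics/w3.png

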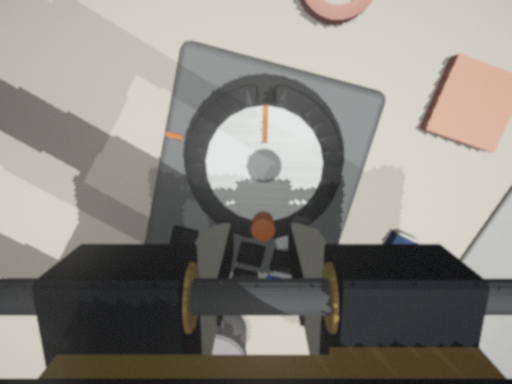

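Knob (262,227) is centred between the fingertips (inner edges at about 228 and 295). Descending round it.

Emit:
arm_command:
  increments:
    - [0,0,0.03,0,0,0]
    - [0,0,0.07,0,0,0]
    - [0,0,0.11,0,0,0]
    - [0,0,0.13,0,0,0]
    - [0,0,0.13,0,0,0]

```text
t: 2.85
tool_pos: [0.5598, 0.0492, 0.2443]
orientation: [-1.548, -2.733, 0.001]
force: [-0.1, 0.6, -0.4]
opening: 0.0277
gripper_force: 0.0
```

```bash
cat > plan.py <<'E'
import sys
from h import *
from scipy.spatial.transform import Rotation as R
# arc about axis C: angles (deg) of world rotation, in tool rows
C=np.array([.543,.0782,0]); s=read_state(); M=R.from_rotvec(s['orientation']).as_matrix(); p=s['tool_pos']
v=p-C; print(p,s['force'].round(2),s['opening'],'R',np.hypot(*v[:2]),'bearing',np.degrees(np.arctan2(v[1],v[0])),'ytool bearing',np.degrees(np.arctan2(M[1,1],M[0,1])))
for a in map(float,sys.argv[1:]):
    W=R.from_euler('z',a,degrees=True); q=C+W.apply(v*[1,1,0])+[0,0,p[2]]
    print(a,(M.T@(q-p)/.2).round(3),(-a/180).__round__(4))
E
python3 plan.py 8 16 24 32 40
```

```text
[0.55980923 0.04919827 0.24433952] [-0.06  0.62 -0.41] 0.0277139143758678 R 0.033520895103785656 bearing -59.9036658345449 ytool bearing 30.96045198647296
8.0 [ 0.001  0.023 -0.   ] -0.0444
16.0 [ 0.006  0.046 -0.   ] -0.0889
24.0 [ 0.013  0.068 -0.   ] -0.1333
32.0 [ 0.024  0.089 -0.   ] -0.1778
40.0 [ 0.038  0.108 -0.   ] -0.2222
```

Emit:
arm_command:
  increments:
    - [0.001,0.023,0,0,0,-0.0444]
    - [0.006,0.046,0,0,0,-0.0889]
    - [0.013,0.068,0,0,0,-0.1333]
    - [0.024,0.089,0,0,0,-0.1778]
    - [0.038,0.108,0,0,0,-0.2222]

```text
t: 3.48
tool_pos: [0.5747, 0.0668, 0.2451]
orientation: [0.513, 3.099, -0.0]
force: [-0.6, -1.6, 1.0]
opening: 0.0278
gripper_force: 0.5
```

```bash
python3 plan.py 8 16 24 32 38
```

```text
[0.57474099 0.06681478 0.24507436] [-0.63 -1.57  1.01] 0.027823545349718957 R 0.033721111089576206 bearing -19.73247415967181 ytool bearing 71.21617823783974
8.0 [ 0.001  0.023 -0.   ] -0.0444
16.0 [ 0.006  0.047 -0.   ] -0.0889
24.0 [ 0.013  0.069 -0.   ] -0.1333
32.0 [ 0.024  0.09  -0.   ] -0.1778
38.0 [ 0.034  0.104 -0.   ] -0.2111
```

Emit:
arm_command:
  increments:
    - [0.001,0.023,0,0,0,-0.0444]
    - [0.006,0.046,0,0,0,-0.0889]
    - [0.013,0.069,0,0,0,-0.1333]
    - [0.024,0.09,0,0,0,-0.1778]
    - [0.034,0.104,0,0,0,-0.2111]

```text
t: 4.1
tool_pos: [0.5751, 0.0888, 0.2452]
orientation: [-0.523, 3.097, -0.001]
force: [0.5, -1.2, -0.4]
opening: 0.0281
gripper_force: 0.5
```

```bash
python3 plan.py 2 4 6 8 10 12; python3 - <<'E'
from h import *
c=snap('wrist','w4.png')
E
```

```text
[0.57514551 0.08877675 0.24518707] [ 0.52 -1.17 -0.43] 0.028127955171146208 R 0.033840830954027026 bearing 18.212621249645363 ytool bearing 109.18784259838655
2.0 [ 0.     0.006 -0.   ] -0.0111
4.0 [ 0.     0.012 -0.   ] -0.0222
6.0 [ 0.001  0.018 -0.   ] -0.0333
8.0 [ 0.001  0.024 -0.   ] -0.0444
10.0 [ 0.002  0.029 -0.   ] -0.0556
12.0 [ 0.003  0.035 -0.   ] -0.0667
```

View pics/w4.png

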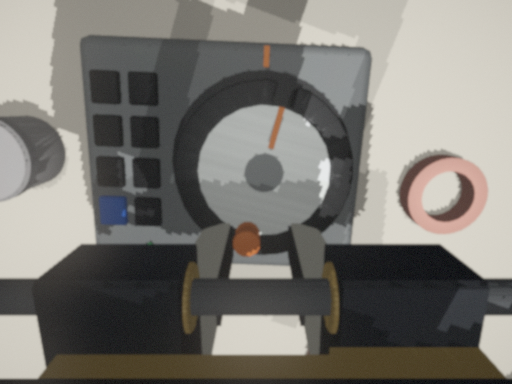

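The index line is at (267,57), the disc at (265,173) and the notch line at (277,128). Still a bit short; measuring the rest.

```bash
cat > ang.py <<'E'
import sys
from h import *
ztop,seed=float(sys.argv[1]),tuple(map(int,sys.argv[2:4]))
c=snap('wrist'); im=c['image']; h=cv2.cvtColor(im,cv2.COLOR_RGB2HSV); g=cv2.cvtColor(im,cv2.COLOR_RGB2GRAY)
yy,xx=np.mgrid[:384,:512]; near=np.hypot(xx-seed[0],yy-seed[1])
k=((g<0.5*(np.median(g[near<10])+np.median(g[(near>24)&(near<32)])))&(near<26)).astype(np.uint8)
k=cv2.morphologyEx(k,cv2.MORPH_OPEN,np.ones((9,9))); M=cv2.moments(k,True); D=onz(c,M['m10']/M['m00'],M['m01']/M['m00'],ztop)[:2]
print('disc',D.round(4),'diam mm',(2e3*np.sqrt(M['m00']/np.pi)*(c['T'][2][3]-ztop)/c['fx']).round(1))
m=cv2.inRange(h,(3,90,70),(18,255,255)); n,l,s,ce=cv2.connectedComponentsWithStats(m)
for i in range(1,n):
    if s[i][4]<15 or ce[i][1]>270: continue
    for nm,z in(('top',ztop),('base',.022),('knobtop',ztop+.0165)):
        v=onz(c,*ce[i],z)[:2]-D; R=np.hypot(*v)*1e3
        if R<75: print(ce[i].round(),s[i][4],nm,'R',round(R,1),'bearing',round(np.degrees(np.arctan2(v[1],v[0]))%360,1))
e=cv2.Canny(cv2.GaussianBlur(g,(3,3),0),30,80); e[240:]=0
for L in cv2.HoughLinesP(e,1,np.pi/720,35,minLineLength=90,maxLineGap=8)[:,0]:
    a,b=onz(c,*L[:2],.022),onz(c,*L[2:],.022); v=b-a; print(L,'edge mod 90',round(np.degrees(np.arctan2(v[1],v[0]))%90,1))
E
python3 ang.py .05 265 173
```

```text
disc [0.5423 0.0791] diam mm 19.9
[266.  55.] 126 top R 57.0 bearing 198.0
[266.  55.] 126 base R 60.4 bearing 197.7
[266.  55.] 126 knobtop R 54.9 bearing 198.2
[275. 126.] 205 top R 24.6 bearing 185.1
[275. 126.] 205 base R 23.2 bearing 181.2
[275. 126.] 205 knobtop R 25.5 bearing 187.3
[246. 240.] 756 top R 37.5 bearing 5.8
[246. 240.] 756 base R 49.0 bearing 7.6
[246. 240.] 756 knobtop R 30.8 bearing 4.1
[ 87  34 362  47] edge mod 90 17.0
[350 239 371  61] edge mod 90 16.8
[ 79  45  92 209] edge mod 90 16.9
[366 199 372 107] edge mod 90 20.2
```

Emit:
arm_command:
  increments:
    - [0,0.009,0,0,0,-0.0167]
    - [0.001,0.018,0,0,0,-0.0333]
    - [0.002,0.029,0,0,0,-0.0556]
    - [0.003,0.035,0,0,0,-0.0667]
    - [0.003,0.035,0,0,0,-0.0667]

```text
t: 4.82
tool_pos: [0.5723, 0.0951, 0.2451]
orientation: [-0.836, 3.028, -0.0]
force: [0.4, -0.2, 0.8]
opening: 0.0279
gripper_force: 0.5
```

```bash
python3 ang.py .05 265 173; python3 plan.py 1 2
```

```text
disc [0.542  0.0793] diam mm 19.8
[288.  59.] 134 top R 56.5 bearing 199.2
[288.  59.] 134 base R 60.0 bearing 197.9
[288.  59.] 134 knobtop R 54.4 bearing 200.1
[276. 126.] 201 top R 24.8 bearing 196.7
[276. 126.] 201 base R 23.4 bearing 192.7
[276. 126.] 201 knobtop R 25.7 bearing 198.8
[246. 240.] 748 top R 37.6 bearing 16.8
[246. 240.] 748 base R 49.1 bearing 18.6
[246. 240.] 748 knobtop R 30.8 bearing 15.0
[124   1 382  71] edge mod 90 16.7
[ 77 220 103   6] edge mod 90 17.0
[337 239 388  82] edge mod 90 16.9
[377 196 384  97] edge mod 90 31.8
[121   1 229  30] edge mod 90 16.9
[0.57230636 0.09505395 0.24505513] [ 0.37 -0.84  1.42] 0.028298249262351065 R 0.03380707685137546 bearing 29.902994536442794 ytool bearing 120.84889687354024
1.0 [-0.     0.003 -0.   ] -0.0056
2.0 [ 0.     0.006 -0.   ] -0.0111
```

The notch is at 196.7° and the index at 197 to 197.9°, so they're aligned within about 1°. I'll clear the knob and rise.

Emit:
arm_command:
  increments:
    - [0,-0.03,0,0,0,0]
    - [0,-0.03,-0.05,0,0,0]
    - [0,-0.03,-0.15,0,0,0]
    - [0,-0.03,-0.2,0,0,0]
    - [0,-0.03,-0.2,0,0,0]

```text
t: 5.5
tool_pos: [0.5758, 0.0901, 0.2868]
orientation: [-0.838, 3.024, -0.001]
force: [0.0, 1.2, -0.8]
opening: 0.0278
gripper_force: 0.0
```

```bash
python3 ang.py .05 263 153 | head -8;  python3 - <<'E'
from h import *
from scipy.spatial.transform import Rotation as R
s=read_state(); M=R.from_rotvec(s['orientation']).as_matrix(); print(s['tool_pos'],M.T@(np.array([.5428,.0788,.24])-s['tool_pos'])/.2)
c=snap('wrist','w5.png')
E
```

```text
disc [0.5419 0.0789] diam mm 19.7
[293.  65.] 92 top R 56.6 bearing 199.4
[293.  65.] 92 base R 59.7 bearing 197.7
[293.  65.] 92 knobtop R 54.8 bearing 200.6
[283. 120.] 123 top R 24.6 bearing 196.0
[283. 120.] 123 base R 23.8 bearing 191.0
[283. 120.] 123 knobtop R 25.1 bearing 198.8
[259. 213.] 471 top R 37.2 bearing 17.5
[0.57542585 0.0900985  0.28565686] [0.16928715 0.03565463 0.2280063 ]
```

View pics/w5.png

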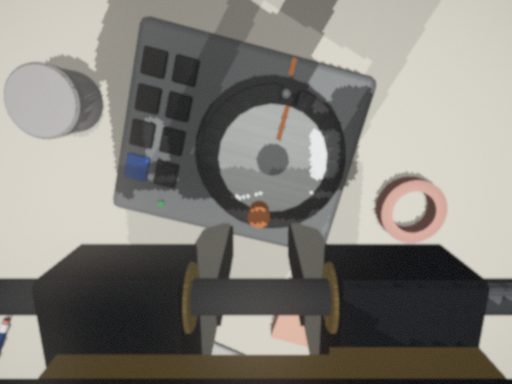

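The pin shows inside the notch at (286,93), in line with the index line (293,65). Shutting the fingers and moving over the wheel centre.

Emit:
arm_command:
  increments:
    - [0.08,0.02,0,0,0,0]
    - [0.17,0.036,0,0,0,0]
    - [0.17,0.036,0,0,0,0]
    - [0.17,0.036,0,0,0,0]
    - [0.17,0.036,0,0,0,0]
  fingers: 1
  force: 10

```text
t: 6.22
tool_pos: [0.5427, 0.0788, 0.2847]
orientation: [-0.839, 3.027, 0.0]
force: [0.4, -0.3, -0.7]
opening: 0.0007
gripper_force: 0.0
```

Emit:
arm_command:
  increments:
    - [0,0,0.05,0,0,0]
    - [0,0,0.1,0,0,0]
    - [0,0,0.15,0,0,0]
    - [0,0,0.19,0,0,0]
    - [0,0,0.21,0,0,0]

```text
t: 6.85
tool_pos: [0.5421, 0.0787, 0.2418]
orientation: [0.838, -3.027, -0.0]
force: [0.4, 0.6, 0.9]
opening: 0.0003
gripper_force: 0.0
```

Emit:
arm_command:
  increments:
    - [0,0,0.015,0,0,0]
    - [0,0,0.03,0,0,0]
    - [0,0,0.045,0,0,0]
    - [0,0,0.06,0,0,0]
    - [0,0,0.07,0,0,0]

```text
t: 7.48
tool_pos: [0.5426, 0.0787, 0.2294]
orientation: [-0.838, 3.027, -0.0]
force: [-3.0, -0.4, 5.4]
opening: 0.001
gripper_force: 2.9
```

Going down well (tip at 43 mm); pressing slightly further.

Emit:
arm_command:
  increments:
    - [0,0,0.01,0,0,0]
    - [0,0,0.015,0,0,0]
    - [0,0,0.02,0,0,0]
    - [0,0,0.02,0,0,0]
    - [0,0,0.02,0,0,0]

```text
t: 8.1
tool_pos: [0.5428, 0.0788, 0.2282]
orientation: [-0.839, 3.027, -0.001]
force: [-14.7, -1.2, 29.4]
opening: 0.0006
gripper_force: 14.4
```

The wheel bottomed at 42 mm (tip height) with 29 N, which is the expected seated height. Taking the hand away.

Emit:
arm_command:
  increments:
    - [0,0,-0.04,0,0,0]
    - [0,0,-0.15,0,0,0]
    - [0,0,-0.3,0,0,0]
    - [-0.15,0,-0.4,0,0,0]
    - [-0.2,0,-0.4,0,0,0]

```text
t: 8.72
tool_pos: [0.5782, 0.0998, 0.307]
orientation: [-0.838, 3.023, -0.001]
force: [0.9, -0.3, -0.2]
opening: 0.0004
gripper_force: 0.0
```

```bash
python3 - <<'E'
from h import *
c=snap('wrist','w6.png'); s=read_state(); print(s['tool_pos'],s['force'])
E
```

```text
[0.57795176 0.09997198 0.30527737] [-0.75631815  0.81972342 -0.52086935]
```

View pics/w6.png

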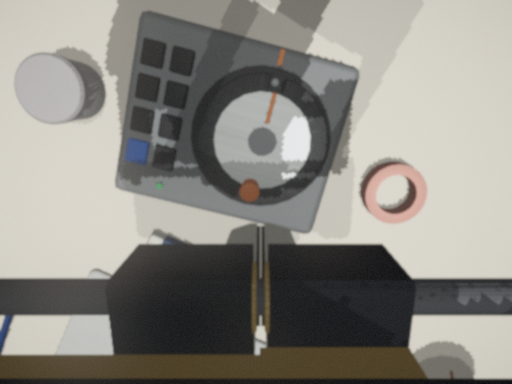

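The pin (275,83) stands in the notch, in line with the index line (281,58). The wheel sits level and the hand is clear. Handing in.

```bash
python3 -c "
from plant import *
print(close_job())"
```

```text
the job is handed in; nothing more can be done
None
```

The wheel was turned until its notch lined up with the index line, then pressed down to its seated height; the hand is clear, no bystander was touched, and the job was handed in at about 9 s without reporting a verdict.

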